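Drop the doming stake home in its bench holder

ROBOT

A 6-joint arm with a two-finger parallel gripper is mounted at the origin on the work surface. World frame = base frame: x ahead of the robot, y to its left, z up, the work surface at z = 0. Lengths are in m, angles in rad, forces in N, time in s.
With the tool pointing down it reaches from about 0.15 to 0.775 m from the base axis. Payload 6.1 kg.
Tool frame: the origin (TCP) lies midway between the tips of the shut fingers; the grasp point (between the pads) lies 19 mm behind it (bot.grip_depth is the distance from the TCP to the grasp point, in m); z points along the fingers, y is the line along which they close (so a half turn about z gives the same grasp; the last joint's range is limited). The gripper opens to 85 mm and grips with 20 to 120 N. Pads are 22 mm wide; open, the fingers measure 114 mm over their backs; the gripper's body (76 mm by 85 mm) begins 54 mm behind the grasp point. The pads swing forward as they close: fully open they stand 13 mm farther back than shut.
Start: joints at [-1.319, 0.126, -0.04, 1.405, 0, 1.571], TCP at [0.131, -0.508, 0.231] pointing down, gripper open.
Joint ranges: [-2.72, 2.72], [-0.95, 1.95], [-1.27, 1.35], [-1.78, 2.02], [-1.46, 1.47], [-3.14, 3.14]. Speed limits (rad/s): [2.39, 2.39, 3.01, 3.14, 3.14, 3.14].

INTERFACE

Orientations are given as a rotation vector (axis times angle).
In Python, from workcell import bot gives the robot as it stands.
- The arm moves only by the shell command python3 -m jog 'ROWS'. ROWS is JSON, a list that holds one entry, the list of rows, each a list of 7 numbers: the shift along the world's x, y, z in cm, then the turn, a rotation vector about the world's x, y, z in degrees, then the gripper's target within -1 to 1 (shut at 1, half-way at 0, fully open at -1). In form: [[[dx, dy, dz, ax, ay, az, hand], ...]]. A call has 1 to 5 rows; each row shifts and turns the commanded pose from where the row before left it; what a row does not reach is not made up. A row lasts 1/8 s, in which the tool goes at most 62.5 mm and 10.7 degrees, less where a joint would pass 70% of its speed; a pose out of reach is approached as far as the arm can. A call with a gripper value outside its range is refused whole. The fingers move at their own pace and stop on an object; the grip force is fixed at half the most. Time passes only in rows, so rows that do not move let the fingers close. It gives the time, the measured TCP pose, the force, the opening and the grip force at its end, in the units of the state.
- bot.state(): the state, without advancing time (a new reading comes with each control period).
- bot.read_camera(name): name is "scene" or "top" or "wrist"; returns the picture (400x640x3 uint8, red, green, blue); there is no depth.
- bot.camera_info(name): a dict with "intrinsics" (3x3 intrinsics, pixels), "camera_from_world" (4x4, takes a point from world to camera coordinates); the wrist camera has in their place "T_tool_cam" (4x4, takes a point from camera to tool coordinates, whose origin is the TCP and whose axes are the flange's). Camera axes: x right, y down, z forward; pixel columns grow to the right and rows downward; lengths in m; the calibration is good to about 2 mm. A picture is of the moment at which its call begins: read the wrist's pose just before it. camera_info takes no time and is no camera call.
- bot.finish_job(): hands the job in; it is judged then, once.
Trained networks look in the newest picture that a camera, given by its name, has taken for a name from the list of things; names that differ only in an ending like _2 or _b are one class to them, and where a whole thing is asked for, a point or a joint stands for the part that bears it (a point fixed in the world has none). Each returns a list of dicts, best first, with "conf" (0 to 1); they miss things now and then, are a little off and sometimes report something else, mostly with a low value. They report only what shows in the picture. A call takes as long as a camera call. They do not tell look-alikes from the thing itself.
- bot.regions_of(thing, camera): "mask" (400x640 bool, what is visible of it) and "extent" ([left, top, width, height] in pixels, round what is visible of it).
The state is a dict: "clock": time; "q": joint angles; "dq": joint speeds; "joint_torque": joint torques, N m; "ee_pos": TCP position; "eef_rot": TCP orientation; "ft_force": force on the tool from outside, world axes, zero at the start; "ft_torque": the same for the moment, N m; "opening": finger opening in m; "gripper_force": force on a finger pad.
Only numpy, scipy, OpenCV 4.12 (cv2) and the standard library are available. Lean on these libraries where they do the work, as an engineer would, in place of code of your own. Each camera call takes 0.05 s, during which the arm holds its last target. There are 200 camera calls.

TASK

On the goldsmith's bench the steel stake with the domed top is standing proud in its holder, because its square tang is turned out of line with the square recess. Grip it by its square head from above, press it down and keep pressing while you turn it in small steps until the tang drops into the recess, push it fully home so that its head sits on the holder, and let go. Leave the brass flat-topped stake in the other holder where it is.

Things in the scene. Friction and masses are not known exactly. Their poses are not given: they have to be found in the camera images.
- stake: Steel doming stake, 0.5 kg, loose. Origin on its axis at the head's underside, z up. Above: square head 36x36, 36 high, then a 10 mm dome. Below: square tang 24x24, 14 long, then round pilot dia 16, 30 long. x, y normal to the flats of head and tang. Starts 14 mm proud on the tang's corners, pilot in its hole, 25-45 deg off square either way; drops within 5-10 deg of square (any quarter turn).
- holder: Holder of the domed stake, fixed: wooden block under a dark steel plate, 110x110 mm, 48 high. Origin at the centre of its underside, z up, x and y normal to its sides. Centre of top: square recess 28x28, 15 deep, sides parallel to x and y; in its floor a round hole dia 18.5 for the pilot. With the stake home, the stake's origin is 48 mm above this one.
- flat_stake: Brass stake, to be left alone: same tang and 36 mm square head, with a flat square top plate 50x50x8 mm. Already home in a second, identical holder. Origin on its axis at the head's underside, 48 mm above the bench; its top is 44 mm above the origin.
Not all that is in view belongs to the job. Leave any green look-alike of the holder alone. Several things have the shape of the stake; the one meant has the colours described above.

How it is judged:
By the outcome, as a careful person would: the job done as asked, in the order asked, and still so for the second after the job is handed in, with the robot touching nothing.
It also fails if it takes over 35 s, if anything falls off the work surface, if the arm or the gripper's body presses on something with over 40 N, if the wrist force passes 120 N, or if a joint passes its speed limit or range.

## Working session

There is one attempt and no reset: what is moved stays moved. The work goes in short steps, Python scripts to look and compute and a shell command to move; the robot and the scene stay as the last step left them, time stands still between calls to the robot, and variables do not carry over. Pictures are saved under pics/ and viewed, at most 10 in all, crops included, and the job is handed in when it is done.

```bash
mkdir -p pics
python3 - <<'E'
from workcell import bot
import cv2,numpy as np
a=bot.read_camera("scene");b=bot.read_camera("top")
cv2.imwrite("pics/a.png",a[...,::-1]);cv2.imwrite("pics/b.png",b[...,::-1])
for c in("scene","top"):
  for n in("stake","holder","flat_stake"):
    for r in bot.regions_of(n,c): print(c,n,round(r["conf"],2),r["extent"])
print(bot.camera_info("top"));print(bot.camera_info("scene"));print(bot.camera_info("wrist"));print(bot.state())
E
```

```text
scene stake 0.83 [370.7, 213.6, 25.7, 28.7]
scene stake 0.61 [367.7, 266.5, 21.9, 38.2]
scene stake 0.56 [431.6, 234.0, 28.1, 43.5]
scene holder 0.68 [263.9, 223.1, 61.5, 57.6]
scene holder 0.62 [351.5, 213.3, 59.0, 67.9]
scene holder 0.6 [392.0, 177.7, 55.8, 48.1]
scene flat_stake 0.8 [197.6, 186.4, 33.3, 31.8]
top stake 0.89 [180.3, 175.7, 26.3, 27.8]
top stake 0.71 [232.8, 188.7, 24.4, 24.9]
top stake 0.59 [238.8, 128.7, 21.9, 26.0]
top holder 0.77 [221.1, 174.3, 58.8, 56.8]
top holder 0.7 [187.5, 254.7, 61.5, 67.0]
top flat_stake 0.8 [414.6, 195.9, 21.9, 29.7]
{'intrinsics': array([[451.2189775 ,   0.        , 311.21651486],
       [  0.        , 451.2189775 , 206.1982613 ],
       [  0.        ,   0.        ,   1.        ]]), 'camera_from_world': array([[-0.01936906, -0.99974005, -0.01202834,  0.07258978],
       [-0.99850283,  0.01995784, -0.05092921,  0.53310509],
       [ 0.05115603,  0.01102388, -0.99862983,  0.95744613],
       [ 0.        ,  0.        ,  0.        ,  1.        ]])}
{'intrinsics': array([[464.68702066,   0.        , 323.03675957],
       [  0.        , 464.
[... 844 characters left out ...]
        1.00000000e+00]])}
{'clock': 0.4, 'q': array([-1.31900055e+00,  1.25883891e-01, -3.97733453e-02,  1.40537540e+00,
        8.65675101e-06,  1.57079410e+00]), 'dq': array([ 0.00038779, -0.00096481,  0.00125363,  0.00060866, -0.00012107,
       -0.00051801]), 'joint_torque': array([ 1.10425255e-03, -4.35203612e+01,  3.52685595e+01,  4.57670074e-03,
        3.46531397e-05,  5.76291601e-07]), 'ee_pos': array([ 0.13078443, -0.50837283,  0.23117104]), 'eef_rot': array([-3.11649386e+00, -3.94449753e-01,  3.31163252e-05]), 'ft_force': array([ 0.67502203,  0.99269099, -0.39755148]), 'ft_torque': array([-0.00197326, -0.01129238, -0.02048563]), 'gripper_force': 0.0, 'opening': 0.085285045461118}
```

View pics/a.png

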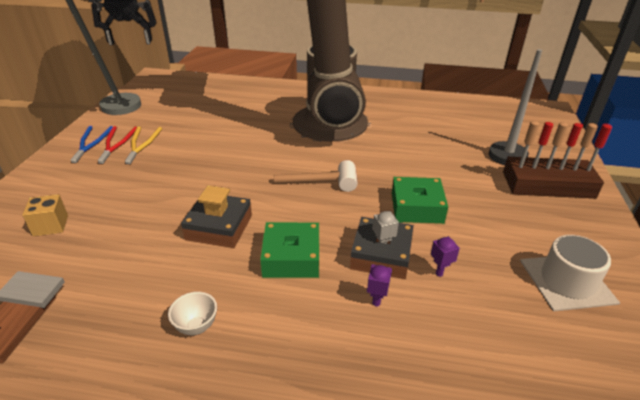

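View pics/b.png

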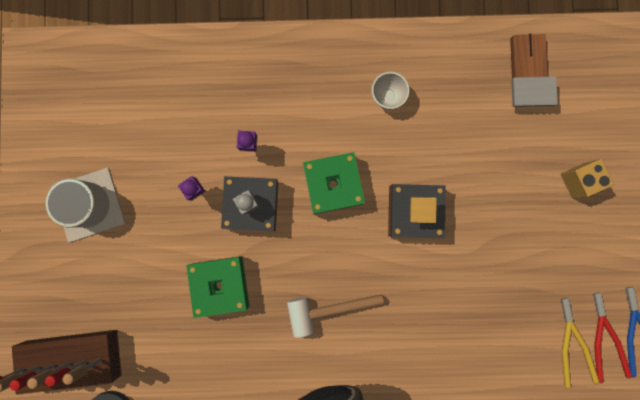

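Candidates for the stake, by top-image pixel:
- Grey domed stake in the dark holder at (246,202). This is the one meant.
- Purple look-alikes at (247,140) and (191,187).
- Brass flat stake at (424,210), to be left alone.

The green holders at (335,184) and (217,287) are decoys. Next I'll take a close crop and measure.

```bash
cat > h.py <<'E'
import numpy as np,cv2
from workcell import bot
from scipy.spatial.transform import Rotation as R
def cam(n):
    i=bot.camera_info(n);K=np.array(i["intrinsics"])
    if n!="wrist": return K,np.array(i["camera_from_world"])
    s=bot.state();T=np.eye(4);T[:3,:3]=R.from_rotvec(s["eef_rot"]).as_matrix();T[:3,3]=s["ee_pos"]
    return K,np.linalg.inv(T@i["T_tool_cam"])
def back(KC,uv,z):
    K,C=KC;uv=np.atleast_2d(uv);d=np.c_[uv,np.ones(len(uv))]@np.linalg.inv(K).T@C[:3,:3]
    o=-C[:3,:3].T@C[:3,3];return o+d*((z-o[2])/d[:,2])[:,None]
def proj(KC,P):
    K,C=KC;p=(np.atleast_2d(P)@C[:3,:3].T+C[:3,3])@K.T;return p[:,:2]/p[:,2:]
E
python3 - <<'E'
from h import *
b=cv2.imread("pics/b.png");a=cv2.imread("pics/a.png")
c=cv2.resize(b[165:245,205:295],None,fx=6,fy=6,interpolation=cv2.INTER_CUBIC)[:,:540]
d=cv2.resize(a[200:280,345:417],None,fx=3.5,fy=3.5,interpolation=cv2.INTER_CUBIC)
o=np.zeros((480,800,3),np.uint8);o[:,:540]=c;o[:280,545:545+d.shape[1]]=d[:, :252];cv2.imwrite("pics/c.png",o)
k=cam("top");p=back(k,[[229,184],[271,185],[227,224],[271,228]],.048);print(p,p.mean(0),back(k,[[246,202]],.10))
q=cam("wrist");print(np.round(q[1],3))
E
```

```text
[[0.58250754 0.23240864 0.048     ]
 [0.57860877 0.14468675 0.048     ]
 [0.49915285 0.23741367 0.048     ]
 [0.48907495 0.14601436 0.048     ]] [0.53733603 0.19013086 0.048     ] [[0.54085418 0.18921071 0.1       ]]
[[ 0.248 -0.969 -0.001 -0.525]
 [-0.925 -0.237  0.297 -0.038]
 [-0.288 -0.072 -0.955  0.379]
 [ 0.     0.     0.     1.   ]]
```

View pics/c.png

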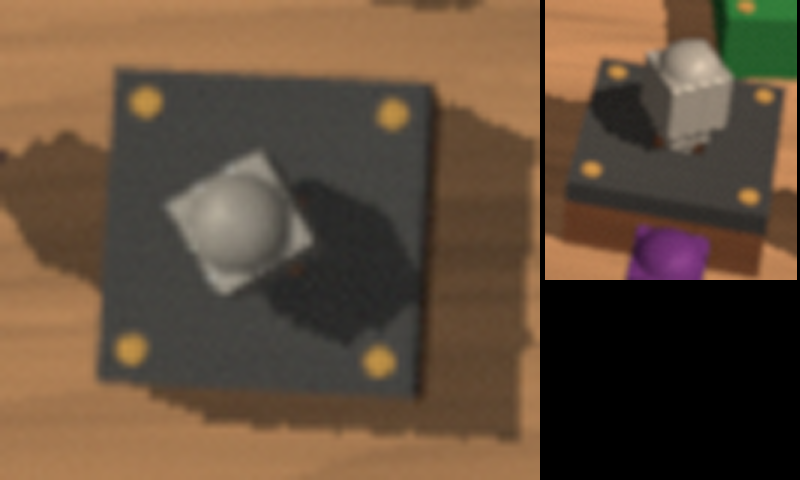

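The crop shows the grey steel domed stake in the dark plate. The plate's brass dots are at crop (146,102), (393,113), (378,361) and (131,350). The head's top corners are at (165,208), (262,150), (313,240) and (222,296), so the head is clearly turned.

Run:
```python
from h import *
k=cam("top");f=lambda x,z:back(k,np.array(x)/6+[205-.4,165-.4],z)
def sq(p):
    c=p.mean(0);e=np.roll(p,-1,0)-p;a=np.degrees(np.angle(np.mean(np.exp(4j*np.arctan2(e[:,1],e[:,0])))))/4
    print(c,np.linalg.norm(e,axis=1),"ang mod 90",a)
sq(f([(146,102),(393,113),(378,361),(131,350)],.048))
sq(f([(165,208),(262,150),(313,240),(222,296)],.098))
s=bot.state();print(R.from_rotvec(s["eef_rot"]).as_matrix().round(3))
```

```text
[0.54169318 0.19264127 0.048     ] [0.08616399 0.08625366 0.08576823 0.08636339] ang mod 90 -3.931798645206594
[0.54134677 0.19212165 0.098     ] [0.03709648 0.03417809 0.03500318 0.03462657] ang mod 90 30.32224540763284
[[ 0.968  0.249 -0.   ]
 [ 0.249 -0.968  0.   ]
 [ 0.    -0.    -1.   ]]
```

```bash
python3 -m jog '[[[2.7,4.7,0,0,0,6,-1],[2.7,4.7,0,0,0,6,-1],[2.7,4.7,0,0,0,6,-1],[2.7,4.7,0,0,0,6,-1],[2.7,4.7,0,0,0,6,-1]]]'; python3 -c "
from workcell import bot;print(bot.state()['q'])"
```

```text
clock: 1.02
ee_pos: [0.2663, -0.272, 0.2315]
eef_rot: [2.906, 1.192, 0.001]
ft_force: [1.5, 0.2, 0.6]
opening: 0.0859
gripper_force: 0.0
[-7.96001189e-01 -1.47625000e-01 -3.09180656e-01  1.40830676e+00
  1.56739145e-04  1.56735462e+00]
```

```bash
python3 -m jog '[[[2.7,4.7,0,0,0,7.5,-1],[2.7,4.7,0,0,0,7.5,-1],[2.7,4.7,0,0,0,7.5,-1],[2.7,4.7,0,0,0,7.5,-1],[2.7,4.7,0,0,0,7.5,-1]]]'; python3 -m jog '[[[2.7,4.5,0,0,0,7.7,-1],[2.7,4.5,0,0,0,7.7,-1],[2.7,4.5,0,0,0,7.7,-1],[2.7,4.5,0,0,0,7.7,-1],[2.7,4.5,0,0,0,7.7,-1]]]'; python3 -m jog '[[[0,0,0,0,0,0,-1],[0,0,0,0,0,0,-1]]]'
python3 - <<'E'
from h import *
k=cam("wrist");im=bot.read_camera("wrist");cv2.imwrite("pics/w1.png",im[...,::-1])
s=bot.state();M=R.from_rotvec(s["eef_rot"]).as_matrix();print(s["ee_pos"],M.round(3),s["q"])
c,a=np.array([.5415,.1924]),np.radians(30.3)
for z,h in((.098,.018),(.048,.055)):
  print(proj(k,np.r_[c,z]))
np.save("k.npy",np.r_[k[0],k[1][:3,:3]]);import pickle;pickle.dump(k,open("k1.pkl","wb"))
E
```

```text
clock: 1.65
ee_pos: [0.4015, -0.0367, 0.2316]
eef_rot: [2.367, 2.064, 0.001]
ft_force: [0.4, -0.7, 0.2]
opening: 0.0852
gripper_force: 0.0
clock: 2.28
ee_pos: [0.5365, 0.1883, 0.2313]
eef_rot: [1.554, 2.73, 0.0]
ft_force: [0.4, -0.5, 1.0]
opening: 0.0855
gripper_force: 0.0
clock: 2.52
ee_pos: [0.5354, 0.1864, 0.231]
eef_rot: [-1.561, -2.726, 0.002]
ft_force: [-0.0, -0.6, 0.3]
opening: 0.0854
gripper_force: 0.0
[0.53534738 0.18592905 0.23134983] [[-0.506  0.863 -0.   ]
 [ 0.863  0.506 -0.   ]
 [-0.    -0.    -1.   ]] [ 3.34398013e-01  2.06118292e-01  5.62075805e-02  1.42133784e+00
 -2.41121418e-04  1.37518854e+00]
[[330.07343702 183.27298466]]
[[328.78179666 171.74816146]]
```

View pics/w1.png

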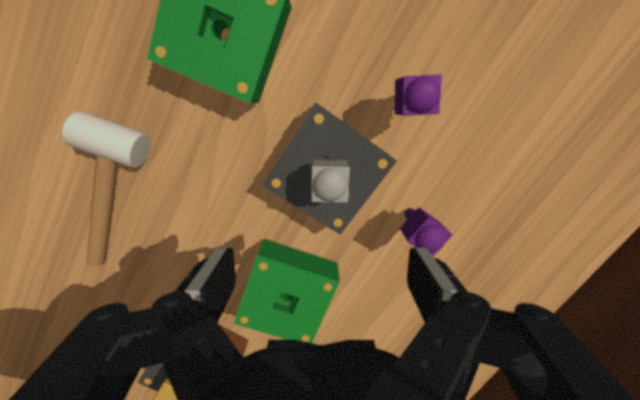

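Run:
```python
from h import *
import pickle;k=pickle.load(open("k1.pkl","rb"))
im=cv2.imread("pics/w1.png")
p=back(k,[(319,118),(383,163),(338,223),(276,183)],.048)
e=np.roll(p,-1,0)-p;print(p.mean(0),np.linalg.norm(e,axis=1),np.degrees(np.angle(np.mean(np.exp(4j*np.arctan2(e[:,1],e[:,0])))))/4)
o=cv2.resize(im[90:250,250:410],None,fx=3.7,fy=3.7,interpolation=cv2.INTER_CUBIC);cv2.imwrite("pics/w1c.png",o)
```

```text
[0.54254934 0.19106573 0.048     ] [0.08611178 0.08705137 0.08651724 0.08673387] -3.999829497863734
```

View pics/w1c.png

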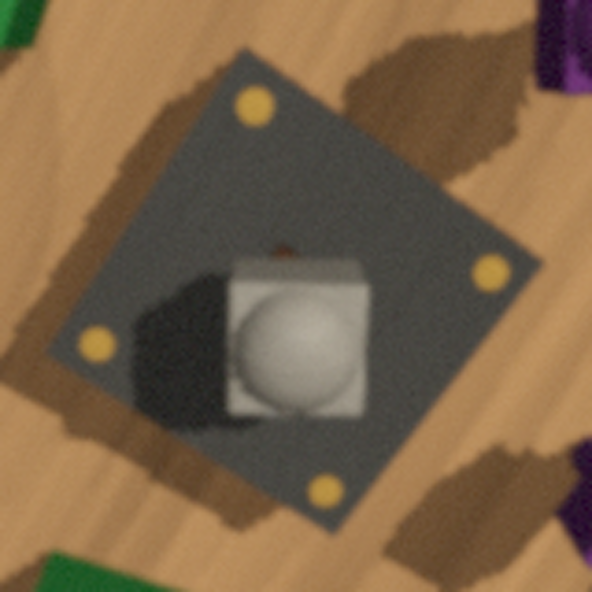

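```bash
python3 -m jog '[[[0.6,0.55,-3.5,0,0,-0.5,-1],[0,0,-5,0,0,0,-1],[0,0,-5,0,0,0,-1],[0,0,-3,0,0,0,-1],[0,0,0,0,0,0,-1]]]'; python3 -m jog '[[[0,0,0,0,0,0,-0.3]]]'
```

```text
clock: 3.2
ee_pos: [0.5397, 0.1902, 0.0646]
eef_rot: [-1.574, -2.716, 0.005]
ft_force: [0.8, 0.0, -0.5]
opening: 0.0853
gripper_force: 0.0
clock: 3.32
ee_pos: [0.5425, 0.1917, 0.0682]
eef_rot: [1.573, 2.717, 0.003]
ft_force: [-0.6, 0.5, 0.9]
opening: 0.0699
gripper_force: 0.0
```

```bash
python3 -m jog '[[[0,0,0,0,0,0,1],[0,0,0,0,0,0,1],[0,0,0,0,0,0,1],[0,0,0,0,0,0,1],[0,0,0,0,0,0,1]]]'
```

```text
clock: 3.95
ee_pos: [0.5429, 0.1924, 0.068]
eef_rot: [1.571, 2.718, 0.003]
ft_force: [-0.8, -0.2, 5.9]
opening: 0.0351
gripper_force: 60.7
```

Gripped at 35 mm, on the head flats. Now I'll press.

```bash
python3 -m jog '[[[0,0,-0.2,0,0,0,1],[0,0,0,0,0,0,1]]]'
```

```text
clock: 4.2
ee_pos: [0.543, 0.1924, 0.0677]
eef_rot: [1.571, 2.717, 0.005]
ft_force: [-4.2, -1.4, 18.5]
opening: 0.0349
gripper_force: 62.6
```

```bash
python3 -m jog '[[[0,0,-0.1,0,0,-4,1],[0,0,0,0,0,-4,1],[0,0,0,0,0,-4,1],[0,0,0,0,0,-4,1],[0,0,0,0,0,0,1]]]'
```

```text
clock: 4.82
ee_pos: [0.543, 0.1931, 0.0671]
eef_rot: [1.935, 2.473, 0.007]
ft_force: [-4.4, 0.6, 19.4]
opening: 0.0352
gripper_force: 62.6
```

```bash
python3 -m jog '[[[0,0,-0.1,0,0,-3,1],[0,0,0,0,0,-3,1],[0,0,0,0,0,-3,1],[0,0,0,0,0,0,1]]]'; python3 -m jog '[[[0,0,-0.1,0,0,-2,1],[0,0,0,0,0,-2,1],[0,0,0,0,0,0,1]]]'
```

```text
clock: 5.32
ee_pos: [0.542, 0.1921, 0.0621]
eef_rot: [2.123, 2.315, 0.0]
ft_force: [3.2, -0.1, -4.8]
opening: 0.0354
gripper_force: 61.4
clock: 5.7
ee_pos: [0.5415, 0.1919, 0.0608]
eef_rot: [-2.203, -2.239, 0.001]
ft_force: [1.5, -0.6, -7.7]
opening: 0.0351
gripper_force: 61.3
```

The tang dropped in. Next I'll finish squaring it and push it home.

```bash
python3 -m jog '[[[0,0,-0.2,0,0,-2,1],[0,0,-0.2,0,0,-2,1],[0,0,-0.2,0,0,-1,1],[0,0,-0.1,0,0,0,1],[0,0,0,0,0,0,1]]]'
```

```text
clock: 6.32
ee_pos: [0.5416, 0.1921, 0.0543]
eef_rot: [-2.299, -2.141, 0.0]
ft_force: [-0.3, 0.1, -4.1]
opening: 0.0346
gripper_force: 61.3
```

```bash
python3 -m jog '[[[0,0,-0.2,0,0,0,1],[0,0,0,0,0,0,1]]]'; python3 -m jog '[[[0,0,-0.2,0,0,0,1],[0,0,0,0,0,0,1]]]'
```

```text
clock: 6.58
ee_pos: [0.5416, 0.1921, 0.0542]
eef_rot: [2.299, 2.141, 0.002]
ft_force: [-6.2, -1.8, 9.5]
opening: 0.0353
gripper_force: 63.0
clock: 6.82
ee_pos: [0.5417, 0.1921, 0.0542]
eef_rot: [2.298, 2.141, 0.003]
ft_force: [-11.7, -4.4, 21.2]
opening: 0.035
gripper_force: 64.8
```

```bash
python3 -m jog '[[[0,0,0.3,0,0,0,1],[0,0,0,0,0,0,-0.2],[0,0,0,0,0,0,-1],[0,0,0,0,0,0,-1],[0,0,0,0,0,0,-1]]]';  python3 -m jog '[[[0,0,2,0,0,0,-1],[0,0,4,0,0,0,-1],[0,0,5,0,0,0,-1],[0,0,5,0,0,0,-1],[0,0,0,0,0,0,-1]]]'
python3 - <<'E'
from h import *
k=cam("wrist");w=bot.read_camera("wrist")[...,::-1];ks=cam("scene");s=bot.read_camera("scene")[...,::-1]
pa=proj(k,[.5418,.192,.084])[0].astype(int);o=np.zeros((480,800,3),np.uint8)
print(pa);x,y=pa
g=cv2.resize(w[max(y-60,0):y+60,x-60:x+60],(480,480),interpolation=2);o[:,:480]=g
# head top outline if home, aligned at -4 deg
t=np.radians(-4+45+90*np.arange(4));P=lambda z,h:np.c_[.5418+h*2**.5*np.cos(t),.192+h*2**.5*np.sin(t),z*np.ones(4)]
d=s[190:280,345:425].copy();d=cv2.resize(d,None,fx=4,fy=4,interpolation=2)
for z in(.084,.048): cv2.polylines(d,[((proj(ks,P(z,.018))-[345,190]+.5)*4).astype(int)],True,(0,0,255),1)
o[:360,480:800]=d;cv2.imwrite("pics/f.png",o)
E
```

```text
clock: 7.45
ee_pos: [0.5419, 0.1921, 0.0532]
eef_rot: [-2.299, -2.141, 0.0]
ft_force: [0.0, -0.5, 0.5]
opening: 0.0855
gripper_force: 0.0
clock: 8.07
ee_pos: [0.5438, 0.1928, 0.2179]
eef_rot: [2.297, 2.139, 0.011]
ft_force: [1.1, 0.2, 0.1]
opening: 0.0852
gripper_force: 0.0
[318 186]
```

View pics/f.png

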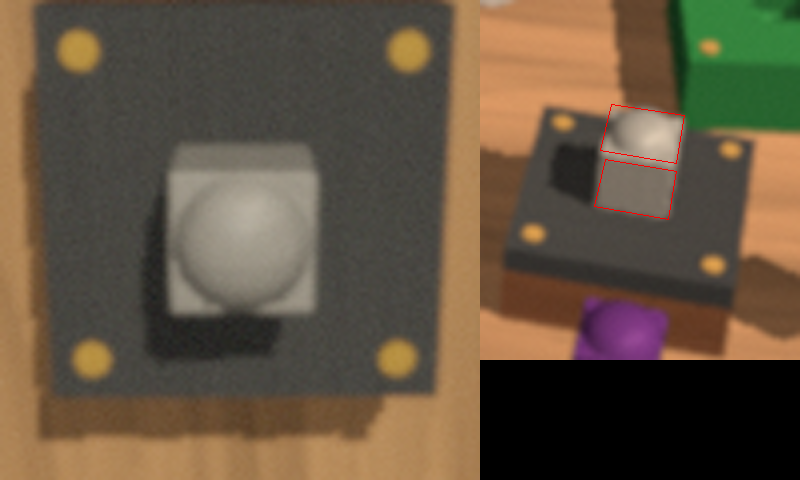

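The head is square with the plate. In the scene view it fits the predicted "home" outline, with no gap under the head, and the gripper is well clear. I'm handing it in.

```bash
python3 -c "
from workcell import bot;print(bot.finish_job())"
```

```text
the job is handed in; nothing more can be done
None
```

The steel domed stake is fully home and square in its holder, released with the arm clear; the brass flat stake was left alone, and the job was handed in at about 8 s (no verdict was returned).

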